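# Lock the head stand and crack a stuck rocker cover

### The arm

A 6-joint arm with a two-finger parallel gripper is mounted at the origin on the work surface. World frame = base frame: x ahead of the robot, y to its left, z up, the work surface at z = 0. Lengths are in m, angles in rad, forces in N, time in s.
With the tool pointing down it reaches from about 0.425 to 0.95 m from the base axis. Payload 3.5 kg.
Tool frame: the origin (TCP) lies at the very end of the fingers, on their centre line; the grasp point (between the pads) lies 19 mm behind it; y points along the fingers, z is the direction in which the jaws open and shut, and the axes are right-handed (so a half turn about y gives the same grasp; the last joint's range is limited). The gripper opens to 85 mm and grips with 20 to 120 N. Pads are 22 mm wide; open, the fingers measure 114 mm over their backs; the gripper's body (76 mm by 85 mm) begins 54 mm behind the grasp point. The pads swing forward as they close: fully open they stand 13 mm farther back than shut.
Start: joints at [0.973, 0.286, 1.577, -0, 1.279, -0.15], TCP at [0.292, 0.608, 0.231] pointing down, gripper open.
Joint ranges: [-2.77, 2.77], [-0.9, 2.22], [0.21, 2.48], [-1.53, 4.67], [0.24, 2.81], [-2.84, 2.84]. Speed limits (rad/s): [2.79, 2.79, 3.14, 3.14, 3.14, 3.14].

### API

Orientations are given as a unit quaternion [x, y, z, w].
In Python, from plant import ctrl, cams gives the robot as it stands.
- The arm moves only by the tool play_rows, never from a script. Its argument "steps" is a list of rows, each an object of numbers: "claw": the finger opening in cm, from 0 to 8.54; "tx", "ty", "tz": the shift along the tool's x, y, z in cm; "ax", "ay", "az": the turn, a rotation vector about the tool's x, y, z in degrees. A call has 1 to 12 rows; each row is the pose to reach, as a shift and turn from the pose commanded when the call began, along the tool's axes at that moment; what a row does not reach only later rows make up. A row lasts 1/12 s, in which the tool goes at most 41.7 mm and 7.16 degrees, less where a joint would pass 70% of its speed; a pose out of reach is approached as far as the arm can. A call with a gripper value outside its range is refused whole. The fingers move at their own pace and stop on an object; "grip_force" is the grip in N (left out, the last holds). Time passes only in rows, so rows that repeat a pose let the fingers close. It gives the time, the measured TCP pose, the force and the opening at its end, in the units of the state.
- ctrl.get_state(): the state, without advancing time (a new reading comes with each control period).
- cams.read_camera(name): name is "scene" or "top"; returns (picture, depth): 384x512x3 uint8, blue, green, red; 384x512 float32, m along the optical axis (not along the pixel's ray), 0 where there is no reading.
- cams.camera_model(name): a dict with "intrinsics" (3x3 intrinsics, pixels), "distortion" ([k1, k2, p1, p2, k3] as OpenCV has them; the pictures are not rectified), "rvec" (rotation vector, rad) and "tvec" (3), from world to camera coordinates, as OpenCV has them. Camera axes: x right, y down, z forward; pixel columns grow to the right and rows downward; lengths in m; the calibration is good to about 2 mm. A picture is of the moment at which its call begins. camera_model takes no time and is no camera call.
- ctrl.sign_off(): hands the job in, once; it reports no verdict.
The state is a dict: "time": time; "qpos": joint angles; "dq": joint speeds; "joint_efforts": joint torques, N m; "eef_pos": TCP position; "tcp_rot": TCP orientation; "contact_force": force on the tool from outside, world axes, zero at the start; "wrist_torque": the same for the moment, N m; "opening": opening from 0.0 (shut) to 1.0 (fully open).
Only numpy, scipy, OpenCV 4.12 (cv2) and the standard library are available. Lean on these libraries where they do the work, as an engineer would, in place of code of your own. Each camera call takes 0.05 s, during which the arm holds its last target.

### The job

The rocker cover on the cylinder head in the rotating stand is stuck to its old gasket; its nuts are already off. Slide the stand's lock bolt fully home through the index plate so that the head cannot roll, and only then take the cover by its oil filler cap, pull it straight up until the gasket lets go, and keep it about 15 mm up, still on its studs, so that a scraper can be worked in beneath it. The job finishes with the robot still holding the cover there, steady; leave the head upright and the scraper, spanner, piston and nut dish where they lie.

Things in the scene. Friction and masses are not known exactly. Their poses are not given: they have to be found in the camera images.
- stand: Grey steel head stand screwed to the bench, 430 mm long on two feet 200 mm wide. Origin: middle of its underside, on the bench; y along the stand towards the end with the lock bolt, z up. It carries an aluminium cylinder head 300 mm long (y), 150 mm wide (x), that rolls about a level spindle 130 mm above the bench. The dark rocker cover is on top of the head.
- index_hole (a point): Centre of the 15 mm hole near the top edge of the square steel index plate, which turns with the head: 160 mm square, 8 mm thick, top edge 210 mm above the bench, at y 185 to 193 mm in the stand's frame, between head and lock bolt. The lock bolt's end goes into this hole. Axes as the stand's when the head is upright.
- bolt_knob (a point): Centre of the upright steel knob of the lock bolt, 22 mm diameter, 31 mm high, on a thin stem, 237 mm above the bench. In the stand's frame at x 0, y 262 mm (bolt drawn back) to 225 mm (bolt home). The bolt is a 12 mm round bar, sliding level along the stand's y in two guide staples (tops 207 mm above the bench); friction about 2.5 N.
- bolt (a joint): How far the lock bolt and its knob have slid towards the head, the stand's -y (m): 0 drawn right back, 0.037 fully home against its stop, its end through the hole of the index plate. It starts at 0 to 0.008 and stays where it is left.
- head (a joint): Roll of the cylinder head about the spindle axis (rad), 0 upright, positive when its top leans to the stand's +x. It turns with light friction; with the bolt home it has only about 0.03 rad of play.
- filler_cap: Black ribbed round oil filler cap on the rocker cover, 46 mm diameter, 32 mm high, screwed tight: it moves with the cover. Origin: its centre, half-way up; in the stand's frame x -20, y -10 mm, 276 mm above the bench with the cover down (cover's top face 246 mm, cap's underside 260 mm). z up. Two 9 mm studs stand out of the cover at x 0, y 105 and -105 mm, up to 275 mm above the bench.
- cover (a joint): Rise of the rocker cover above its gasket (m), 0 = seated. Dark steel cover, 120 x 286 mm, 58 mm high, guided straight up by two studs that end 29 mm above its top face. Cover and cap: 0.6 to 0.9 kg. The stuck gasket adds a hold of some 12 N at first, falling to some 3 or 4 N once it is more than 8 mm up; let go, it drops back.
- scraper_mid (a point): Bystander: gasket scraper with wooden handle and steel blade, 195 mm long, lying on the bench; this point is on it, 10 mm up.
- wrench: Bystander: steel spanner 180 mm long, lying on the bench beside the stand.
- piston_mid (a point): Bystander: aluminium piston, 72 mm diameter, 62 mm high, standing on the bench; its centre.
- nut_dish: Bystander: round steel dish, 92 mm across, 20 mm high, with the two cover nuts in it; origin under its centre.

How it is judged:
On the way, in this order (a step that is already met when the one before it is completed fails the run):
1. the lock bolt is fully home while the cover still sits on its gasket (value of joint bolt above 0.032 m and value of joint cover below 0.004 m), for 0.2 s.
2. the cover has broken free of the gasket and is up off it, held by its filler cap (value of joint cover above 0.009 m and contact force between the fingers and filler_cap above 3 N), for 0.2 s.
At the end, for the whole second after the job is handed in: Through the last second the fingers hold the cover by its filler cap (more than 3 N of contact), 9 to 21 mm above its gasket and steady (slower than 10 mm/s); the lock bolt is home (slid at least 32 of its 37 mm) and the head is upright within 0.06 rad (all of step 2 and value of joint cover below 0.021 m and velocity of joint cover between -0.01 and 0.01 m/s and value of joint bolt above 0.032 m and value of joint head between -0.06 and 0.06 rad); the arm keeps its last pose, push and grip.
It fails at once if the cover is pulled up before the lock bolt is home (value of joint cover above 0.004 m and value of joint bolt below 0.028 m).
It fails at once if the cover flies up more than 29 mm, off its studs (value of joint cover above 0.029 m).
It fails at once if the head rolls over in the stand (value of joint head above 0.15 rad or value of joint head below -0.15 rad).
It fails at once if a bystander is moved more than 30 mm (distance of any of scraper_mid, wrench, piston_mid, nut_dish from where it was at the start of the episode above 0.03 m).
It also fails if it takes over 46 s, if anything falls off the work surface, if the arm or the gripper's body presses on something with over 40 N, if the wrist force passes 120 N, or if a joint passes its speed limit or range.

## Working session

There is one attempt and no reset: what is moved stays moved. The work goes in short steps, Python scripts to look and compute and a tool call to move; the robot and the scene stay as the last step left them, time stands still between calls to the robot, and variables do not carry over. Pictures are saved under pics/ and viewed, and the job is handed in when it is done.

Besides the shell and the picture viewer there is one more tool, called after "Emit:" as name(argument=value, ...), one argument or row to a line, values as JSON. play_rows: Moves the arm, as the interface text tells. Its arguments: {"type":"object","properties":{"steps":{"type":"array","items":{"type":"object","properties":{"claw":{"type":"number"},"tx":{"type":"number"},"ty":{"type":"number"},"tz":{"type":"number"},"ax":{"type":"number"},"ay":{"type":"number"},"az":{"type":"number"}}}},"grip_force":{"type":"number"}},"required":["steps"]}

```bash
mkdir -p pics; cat > h.py <<'E'
import numpy as np,cv2
from plant import ctrl,cams
def snap(n,f):
    im,d=cams.read_camera(n); cv2.imwrite(f'pics/{f}.png',im); np.save(f'pics/{f}.npy',d); return im,d
def cloud(n,d):
    m=cams.camera_model(n);K=np.array(m['intrinsics'],float);D=np.array(m['distortion'],float)
    R=cv2.Rodrigues(np.array(m['rvec'],float))[0];t=np.array(m['tvec'],float).ravel()
    v,u=np.mgrid[:384,:512];p=cv2.undistortPoints(np.stack([u,v],-1).reshape(-1,1,2).astype(np.float64),K,D).reshape(384,512,2)
    P=np.dstack([p[...,0]*d,p[...,1]*d,d]); W=(P-t)@R; W[d<=0]=np.nan; return W
E
python3 - <<'E'
from h import *
for n in('scene','top'): snap(n,n+'0')
s=ctrl.get_state();print(s)
E
```

```text
{'time': 0.1, 'qpos': array([ 9.72972845e-01,  2.87135359e-01,  1.57802607e+00,  3.25667771e-05,
        1.27859892e+00, -1.49986034e-01]), 'dq': array([-2.07800250e-03, -4.20758095e-04, -2.16542059e-03,  1.74299961e-05,
       -1.97863313e-03,  3.57592140e-04]), 'joint_efforts': array([ 1.87052450e-03, -4.07295871e+01, -2.93699205e+01, -9.01252747e-05,
        3.40412837e-03,  1.27745654e-06]), 'eef_pos': array([0.2919084 , 0.60796219, 0.23004909]), 'tcp_rot': array([ 0.69016198, -0.15730797,  0.15672759, -0.68874314]), 'contact_force': array([ 0.05822832, -0.03316497, -0.04746693]), 'wrist_torque': array([-0.06522217,  0.02558448, -0.03652275]), 'opening': 1.0018145560239218}
```

View pics/scene0.png

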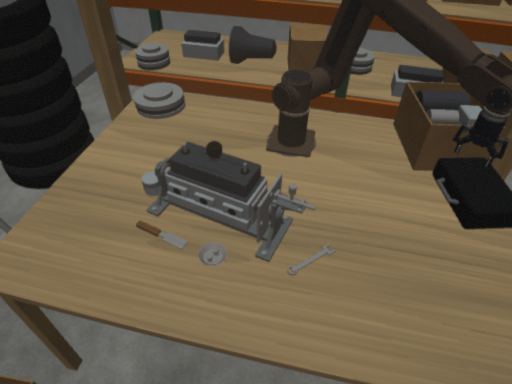

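View pics/top0.png

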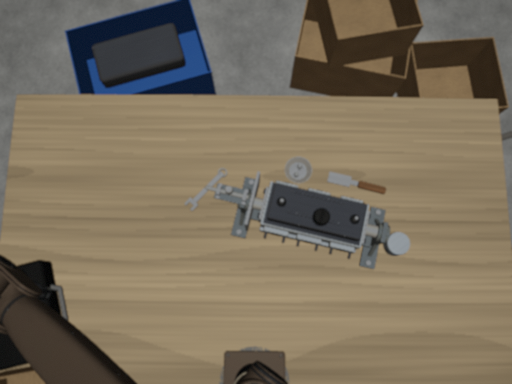

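The scene view shows the stand at mid-bench, with the cap at (214,149) and the knob at (293,190). In the top view the cap is at (321,216) and the knob is near (226,190). Next I'll measure them.

```bash
python3 - <<'E'
from h import *
out=[]
for n,(u0,u1,v0,v1),z in(('top',(180,420,150,275),3),('scene',(130,330,130,280),4)):
    im=cv2.imread(f'pics/{n}0.png');cv2.imwrite(f'pics/{n}0z.png',cv2.resize(im[v0:v1,u0:u1],None,fx=z,fy=z,interpolation=cv2.INTER_CUBIC))
    W=cloud(n,np.load(f'pics/{n}0.npy'));np.save(f'pics/W{n}.npy',W)
    print(n,[ (p,W[p[1],p[0]].round(4)) for p in ([(321,216),(226,190),(282,202),(354,219),(230,188),(222,188)] if n=='top' else [(214,149),(293,188),(293,193),(189,150)])])
W=np.load('pics/Wtop.npy')
z=W[150:275,180:420,2]
cv2.imwrite('pics/hz.png',cv2.resize(cv2.applyColorMap((np.nan_to_num(np.clip(z,0,.3))/.3*255).astype(np.uint8),cv2.COLORMAP_JET),None,fx=3,fy=3,interpolation=cv2.INTER_NEAREST))
np.set_printoptions(linewidth=220)
print((W[180:202,214:250,2]*1000).round().astype(int))
E
```

```text
top [((321, 216), array([ 0.48  , -0.1754,  0.2945])), ((226, 190), array([0.557 , 0.0847, 0.2549])), ((282, 202), array([ 0.5258, -0.0728,  0.2471])), ((354, 219), array([ 0.4777, -0.2715,  0.2601])), ((230, 188), array([0.5628, 0.0736, 0.2552])), ((222, 188), array([0.577 , 0.1009, 0.1861]))]
scene [((214, 149), array([ 0.4972, -0.1705,  0.2895])), ((293, 188), array([0.5698, 0.0816, 0.253 ])), ((293, 193), array([0.5706, 0.0833, 0.2348])), ((189, 150), array([ 0.4676, -0.266 ,  0.2468]))]
[[                   5                    9                    5                    5                    3                    0                    2                    2                    8                    3
                    -2                    9                   -3                   -1                    1                    0                    1                    3                   -7                   -5
                    10                   -3                   -1                   -1                    7                   -2                    2                    4          
[... 15588 characters left out ...]
2                    0                    2                   -2                   -8
                     0                    1                    1                    5                   -8                   -2                  179                  189                  189                  191
                   191                  190                  187                  189                  182                  189                  188                  191                  191                  194
                   190                  192                  155                  154                  160                  147]]<stdin>:11: RuntimeWarning: invalid value encountered in cast
```

View pics/top0z.png

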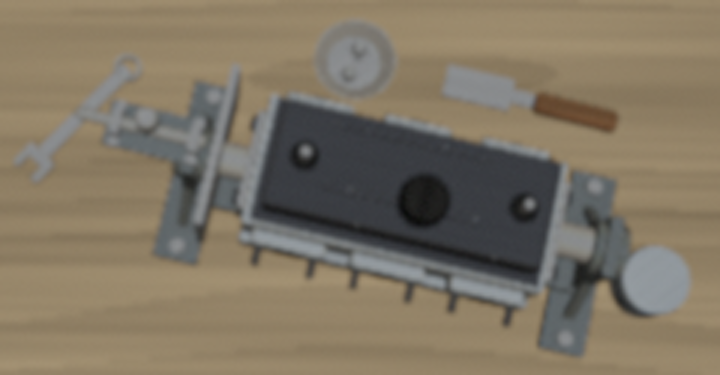

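View pics/scene0z.png

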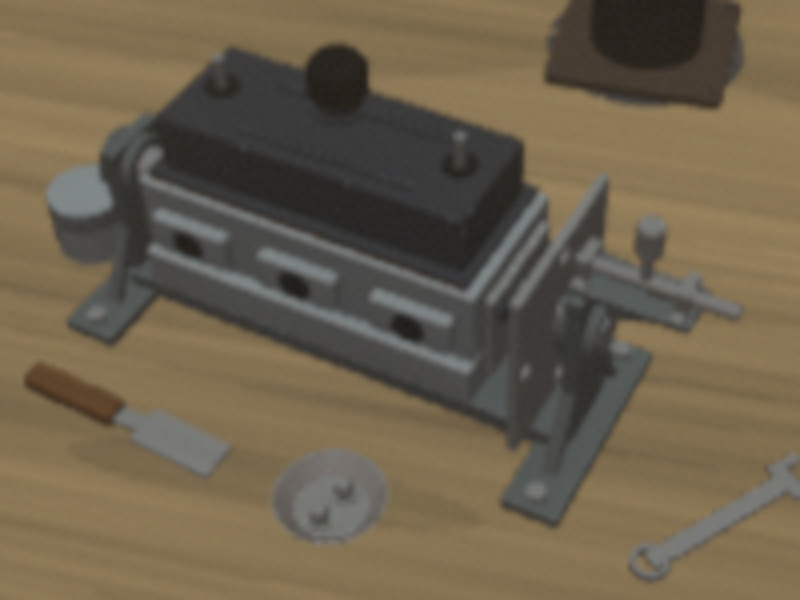

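The zoomed views show the knob upright near the outer guide (bolt drawn back), the cap offset to one side of the cover, and two studs. Next: stand yaw, head tilt, and cap and knob centres.

```bash
python3 - <<'E'
from h import *
for n in('top','scene'):
    W=np.load(f'pics/W{n}.npy');x,y,z=[W[...,i] for i in range(3)]
    box=(x>.35)&(x<.7)&(y>-.4)&(y<.2)
    # cover top plane
    m=box&(abs(z-.246)<.012)&(y<0.0);P=W[m]
    for _ in range(4):
        c=P.mean(0);U,S,V=np.linalg.svd(P-c);k=V[2]*np.sign(V[2,2]);P=P[abs((P-c)@k)<.006]
    r=cv2.minAreaRect((P[:,:2]*1000).astype(np.float32))
    print(n,'cover c',c.round(4),'n',k.round(4),'rect',np.round(r[0],1),np.round(r[1],1),r[2])
    m=box&(z>.27)&(np.hypot(x-.485,y+.175)<.05);P=W[m];
    Pt=P[P[:,2]>.284];print(' cap n',len(P),'top mean',Pt.mean(0).round(4),'mm',P.min(0).round(4),P.max(0).round(4), cv2.minEnclosingCircle((Pt[:,:2]*1000).astype(np.float32)))
    m=box&(z>.243)&(np.hypot(x-.565,y-.08)<.04);P=W[m];print(' knob',len(P),P.mean(0).round(4),P.min(0).round(4),P.max(0).round(4), cv2.minEnclosingCircle((P[:,:2]*1000).astype(np.float32)))
    for s in((.525,-.07),(.478,-.27)):
        m=(z>.255)&(np.hypot(x-s[0],y-s[1])<.03);P=W[m];print(' stud',len(P),P.mean(0).round(4) if len(P) else '')
E
```

```text
top cover c [ 0.5042 -0.1707  0.2466] n [-7.6e-03 -6.0e-04  1.0e+00] rect [ 504.1 -171.6] [268.6 105.4] 77.16510009765625
 cap n 241 top mean [ 0.4818 -0.176   0.2923] mm [ 0.4591 -0.1986  0.2704] [ 0.5051 -0.1531  0.3003] ((482.16302490234375, -176.89622497558594), 23.402544021606445)
 knob 48 [0.561  0.0794 0.2528] [0.5501 0.0707 0.245 ] [0.5735 0.088  0.2578] ((561.8172607421875, 79.65552520751953), 11.715606689453125)
 stud 12 [ 0.5275 -0.0687  0.2714]
 stud 15 [ 0.4801 -0.273   0.2715]
scene cover c [ 0.5141 -0.1632  0.2489] n [ 0.0073 -0.0085  0.9999] rect [ 504.5 -171.5] [266.8 107.9] 77.02574920654297
 cap n 192 top mean [ 0.4891 -0.1747  0.2925] mm [ 0.4653 -0.1982  0.2704] [ 0.5063 -0.1531  0.2987] ((485.9183349609375, -174.1033935546875), 24.686063766479492)
 knob 50 [0.5659 0.0787 0.2529] [0.5507 0.0688 0.2438] [0.5737 0.0884 0.2585] ((562.0956420898438, 78.6688461303711), 11.797685623168945)
 stud 22 [ 0.5299 -0.0699  0.2696]
 stud 21 [ 0.484  -0.2737  0.2677]
```

```bash
cat >> h.py <<'E'
from scipy.spatial.transform import Rotation as Ro
a=np.deg2rad(77.0);YH=np.array([np.cos(a),np.sin(a),0]);XH=np.array([np.sin(a),-np.cos(a),0])
def rel(target):
    s=ctrl.get_state();R=Ro.from_quat(s['tcp_rot']);M=R.as_matrix()
    d=M.T@(np.array(target)-s['eef_pos'])*100
    best=None
    for sg in(1,-1):
        z=sg*YH;y=np.array([0,0,-1.]);x=np.cross(y,z);T=Ro.from_matrix(np.c_[x,y,z])
        rv=np.degrees((R.inv()*T).as_rotvec()); print('turn',rv.round(2),'q6',s['qpos'][5])
    print('shift cm',d.round(2),'tcp',s['eef_pos'].round(4),'F',s['contact_force'].round(2),'open',s['opening'],'t',s['time']);print(M.round(3))
E
python3 -c "
from h import *
rel([.5618,.0795,.33])"
```

```text
turn [  0.12 -12.66  -0.03] q6 -0.1499860335333229
turn [5.0000e-02 1.6734e+02 1.8000e-01] q6 -0.1499860335333229
shift cm [ 47.21  -9.93 -35.97] tcp [0.2919 0.608  0.23  ] F [ 0.06 -0.03 -0.05] open 1.0018145560239218 t 0.1
[[ 0.901 -0.001  0.433]
 [-0.433 -0.002  0.901]
 [-0.    -1.    -0.002]]
```

Emit:
play_rows(
  steps=[
    {"ty":-4,"claw":8.5},
    {"ty":-8},
    {"tx":3,"ty":-10,"tz":-2.3,"ay":-3},
    {"tx":6,"ty":-10,"tz":-4.6,"ay":-6},
    {"tx":9,"ty":-10,"tz":-6.9,"ay":-9},
    {"tx":12,"ty":-10,"tz":-9.2,"ay":-12.7},
    {"tx":15,"ty":-10,"tz":-11.5,"ay":-12.7},
    {"tx":18,"ty":-10,"tz":-13.8,"ay":-12.7},
    {"tx":21,"ty":-10,"tz":-16.1,"ay":-12.7},
    {"tx":24,"ty":-10,"tz":-18.4,"ay":-12.7},
    {"tx":27,"ty":-10,"tz":-20.7,"ay":-12.7},
    {"tx":30,"ty":-10,"tz":-23,"ay":-12.7},
  ],
)

```text
invalid input at $.steps[0]: expected keys claw, tx, ty, tz, ax, ay, az
```

```bash
python3 -c "
from h import *
rel([.5618,.0795,.30])"
```

```text
turn [  0.12 -12.66  -0.03] q6 -0.1499860335333229
turn [5.0000e-02 1.6734e+02 1.8000e-01] q6 -0.1499860335333229
shift cm [ 47.21  -6.93 -35.96] tcp [0.2919 0.608  0.23  ] F [ 0.06 -0.03 -0.05] open 1.0018145560239218 t 0.1
[[ 0.901 -0.001  0.433]
 [-0.433 -0.002  0.901]
 [-0.    -1.    -0.002]]
```

All keys are required.

Emit:
play_rows(
  steps=[
    {"tx":0,"ty":-4,"tz":0,"ax":0,"ay":0,"az":0,"claw":8.5},
    {"tx":0,"ty":-8,"tz":0,"ax":0,"ay":0,"az":0,"claw":8.5},
    {"tx":3,"ty":-10,"tz":-2.3,"ax":0,"ay":-3,"az":0,"claw":8.5},
    {"tx":6,"ty":-10,"tz":-4.6,"ax":0,"ay":-6,"az":0,"claw":8.5},
    {"tx":9,"ty":-10,"tz":-6.9,"ax":0,"ay":-9,"az":0,"claw":8.5},
    {"tx":12,"ty":-10,"tz":-9.2,"ax":0,"ay":-12.7,"az":0,"claw":8.5},
    {"tx":15,"ty":-10,"tz":-11.5,"ax":0,"ay":-12.7,"az":0,"claw":8.5},
    {"tx":18,"ty":-10,"tz":-13.8,"ax":0,"ay":-12.7,"az":0,"claw":8.5},
    {"tx":21,"ty":-10,"tz":-16.1,"ax":0,"ay":-12.7,"az":0,"claw":8.5},
    {"tx":24,"ty":-10,"tz":-18.4,"ax":0,"ay":-12.7,"az":0,"claw":8.5},
    {"tx":27,"ty":-10,"tz":-20.7,"ax":0,"ay":-12.7,"az":0,"claw":8.5},
    {"tx":30,"ty":-10,"tz":-23,"ax":0,"ay":-12.7,"az":0,"claw":8.5},
  ],
)

```text
time: 1.1
eef_pos: [0.4632, 0.2695, 0.3309]
tcp_rot: [0.703, -0.08, 0.08, -0.703]
contact_force: [0.5, 1.0, 0.3]
opening: 0.994
```

```bash
python3 -c "
from h import *
rel([.5618,.0795,.30])"
```

```text
turn [ 0.02  0.05 -0.03] q6 -1.0074445763008413
turn [-5.0000e-02 -1.7995e+02 -3.0000e-02] q6 -1.0074445763008413
shift cm [ 13.86   3.08 -16.3 ] tcp [0.4632 0.2695 0.3309] F [0.52 1.02 0.27] open 0.9939786448075535 t 1.1
[[ 0.975 -0.001  0.224]
 [-0.224 -0.     0.975]
 [-0.001 -1.    -0.   ]]
```

Emit:
play_rows(
  steps=[
    {"tx":2.6,"ty":0,"tz":-3,"ax":0,"ay":0,"az":0,"claw":8.5},
    {"tx":5.2,"ty":0,"tz":-6,"ax":0,"ay":0,"az":0,"claw":8.5},
    {"tx":7.8,"ty":0,"tz":-9,"ax":0,"ay":0,"az":0,"claw":8.5},
    {"tx":10.4,"ty":0,"tz":-12,"ax":0,"ay":0,"az":0,"claw":8.5},
    {"tx":13,"ty":0,"tz":-15,"ax":0,"ay":0,"az":0,"claw":8.5},
    {"tx":13,"ty":0,"tz":-15,"ax":0,"ay":0,"az":0,"claw":8.5},
    {"tx":13,"ty":0,"tz":-15,"ax":0,"ay":0,"az":0,"claw":8.5},
  ],
)

```text
time: 1.68
eef_pos: [0.5565, 0.0941, 0.3303]
tcp_rot: [-0.702, 0.082, -0.08, 0.702]
contact_force: [-1.4, 0.5, -0.2]
opening: 0.996
```

```bash
python3 -c "
from h import *
rel([.5618,.0795,.221])"
```

```text
turn [ 0.01 -0.18 -0.11] q6 -1.353190210116869
turn [1.8000e-01 1.7982e+02 1.0000e-02] q6 -1.353190210116869
shift cm [ 0.87 10.93 -1.29] tcp [0.5565 0.0941 0.3303] F [-1.45  0.51 -0.24] open 0.9958601900997619 t 1.6833
[[ 0.974 -0.002  0.228]
 [-0.228  0.     0.974]
 [-0.002 -1.    -0.   ]]
```

Emit:
play_rows(
  steps=[
    {"tx":0.9,"ty":0,"tz":-1.3,"ax":0,"ay":0,"az":0,"claw":8.5},
    {"tx":0.9,"ty":2.5,"tz":-1.3,"ax":0,"ay":0,"az":0,"claw":8.5},
    {"tx":0.9,"ty":5,"tz":-1.3,"ax":0,"ay":0,"az":0,"claw":8.5},
    {"tx":0.9,"ty":7.5,"tz":-1.3,"ax":0,"ay":0,"az":0,"claw":8.5},
    {"tx":0.9,"ty":9.5,"tz":-1.3,"ax":0,"ay":0,"az":0,"claw":8.5},
    {"tx":0.9,"ty":10.9,"tz":-1.3,"ax":0,"ay":0,"az":0,"claw":8.5},
    {"tx":0.9,"ty":10.9,"tz":-1.3,"ax":0,"ay":0,"az":0,"claw":8.5},
    {"tx":0.9,"ty":10.9,"tz":-1.3,"ax":0,"ay":0,"az":0,"claw":8.5},
  ],
)

```text
time: 2.35
eef_pos: [0.561, 0.0825, 0.2215]
tcp_rot: [-0.703, 0.08, -0.078, 0.703]
contact_force: [-0.4, 0.1, 0.2]
opening: 0.998
```

```bash
python3 -c "
from h import *
snap('scene','s1');im=cv2.imread('pics/s1.png');cv2.imwrite('pics/s1z.png',cv2.resize(im[80:280,130:380],None,fx=3,fy=3))
rel([.5618,.0795,.221])"
```

```text
turn [-0.02  0.12  0.03] q6 -1.3794848861118532
turn [ 4.0000e-02 -1.7988e+02  3.0000e-02] q6 -1.3794848861118532
shift cm [ 0.05  0.2  -0.27] tcp [0.5619 0.0822 0.223 ] F [-0.26  0.27  0.8 ] open 0.9944569746458184 t 2.4
[[ 0.975  0.001  0.223]
 [-0.223  0.     0.975]
 [ 0.    -1.     0.   ]]
```

View pics/s1z.png

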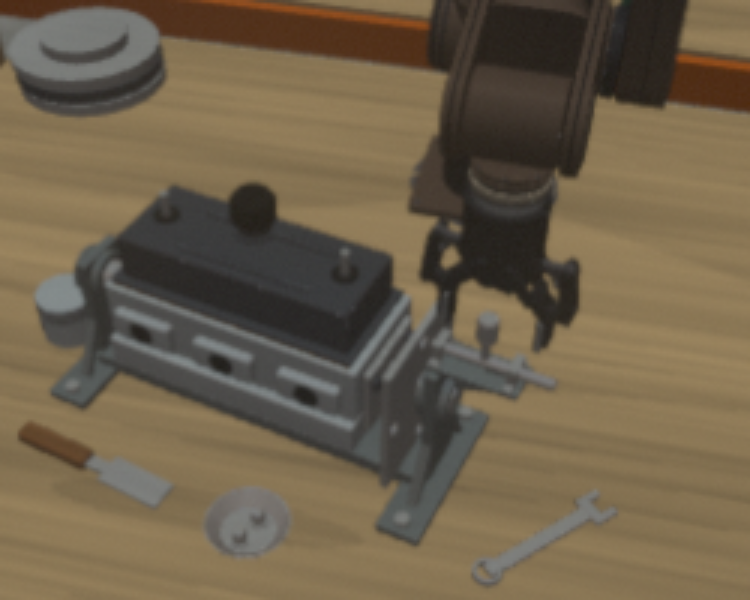

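The jaws straddle the knob (488,325 in the zoom) along the bolt axis, so I'm closing.

Emit:
play_rows(
  grip_force=40,
  steps=[
    {"tx":0,"ty":0.1,"tz":-0.2,"ax":0,"ay":0,"az":0,"claw":6},
    {"tx":0,"ty":0.1,"tz":-0.2,"ax":0,"ay":0,"az":0,"claw":4},
    {"tx":0,"ty":0.1,"tz":-0.2,"ax":0,"ay":0,"az":0,"claw":2.8},
    {"tx":0,"ty":0.1,"tz":-0.2,"ax":0,"ay":0,"az":0,"claw":1.5},
    {"tx":0,"ty":0.1,"tz":-0.2,"ax":0,"ay":0,"az":0,"claw":1.5},
    {"tx":0,"ty":0.1,"tz":-0.2,"ax":0,"ay":0,"az":0,"claw":1.5},
    {"tx":0,"ty":0.1,"tz":-0.2,"ax":0,"ay":0,"az":0,"claw":1.5},
    {"tx":0,"ty":0.1,"tz":-0.2,"ax":0,"ay":0,"az":0,"claw":1.5},
    {"tx":0,"ty":0.1,"tz":-0.2,"ax":0,"ay":0,"az":0,"claw":1.5},
    {"tx":0,"ty":0.1,"tz":-0.2,"ax":0,"ay":0,"az":0,"claw":1.5},
  ],
)

```text
time: 3.23
eef_pos: [0.5617, 0.079, 0.222]
tcp_rot: [0.703, -0.08, 0.08, -0.702]
contact_force: [-1.1, -1.6, 4.5]
opening: 0.24
```

```bash
python3 -c "
from h import *
O=np.array([.504,-.171,0])
rel(O+.225*YH+[0,0,.221])
print((ctrl.get_state()['eef_pos']-O)@YH)"
```

```text
turn [0.03 0.04 0.04] q6 -1.3832689726970877
turn [ 6.0000e-02 -1.7996e+02 -5.0000e-02] q6 -1.3832689726970877
shift cm [-0.    0.1  -3.15] tcp [0.5617 0.079  0.222 ] F [-1.13 -1.58  4.45] open 0.24018602213685666 t 3.2333
[[ 0.975  0.001  0.224]
 [-0.224 -0.001  0.975]
 [ 0.001 -1.    -0.001]]
0.25655044871657057
```

Emit:
play_rows(
  steps=[
    {"tx":0,"ty":0,"tz":-0.3,"ax":0,"ay":0,"az":0,"claw":1.5},
    {"tx":0,"ty":0,"tz":-0.6,"ax":0,"ay":0,"az":0,"claw":1.5},
    {"tx":0,"ty":0,"tz":-0.9,"ax":0,"ay":0,"az":0,"claw":1.5},
    {"tx":0,"ty":0,"tz":-1.2,"ax":0,"ay":0,"az":0,"claw":1.5},
    {"tx":0,"ty":0,"tz":-1.5,"ax":0,"ay":0,"az":0,"claw":1.5},
    {"tx":0,"ty":0,"tz":-1.8,"ax":0,"ay":0,"az":0,"claw":1.5},
    {"tx":0,"ty":0,"tz":-2.0,"ax":0,"ay":0,"az":0,"claw":1.5},
    {"tx":0,"ty":0,"tz":-2.2,"ax":0,"ay":0,"az":0,"claw":1.5},
    {"tx":0,"ty":0,"tz":-2.2,"ax":0,"ay":0,"az":0,"claw":1.5},
  ],
)

```text
time: 3.98
eef_pos: [0.5569, 0.058, 0.222]
tcp_rot: [-0.702, 0.079, -0.08, 0.703]
contact_force: [-1.0, 1.8, 5.6]
opening: 0.241
```

```bash
python3 -c "
from h import *
O=np.array([.504,-.171,0])
rel(O+.225*YH+[0,0,.221])
print((ctrl.get_state()['eef_pos']-O)@YH)"
```

```text
turn [-0.08  0.03  0.06] q6 -1.4228400541353654
turn [ 1.0000e-01 -1.7997e+02  1.3000e-01] q6 -1.4228400541353654
shift cm [-0.   0.1 -1. ] tcp [0.5569 0.058  0.222 ] F [-0.95  1.77  5.62] open 0.2408645154933941 t 3.9833
[[ 0.974  0.001  0.224]
 [-0.224  0.001  0.974]
 [ 0.001 -1.     0.001]]
0.23504122873759337
```

Emit:
play_rows(
  steps=[
    {"tx":0,"ty":0,"tz":-0.3,"ax":0,"ay":0,"az":0,"claw":1.5},
    {"tx":0,"ty":0,"tz":-0.6,"ax":0,"ay":0,"az":0,"claw":1.5},
    {"tx":0,"ty":0,"tz":-0.8,"ax":0,"ay":0,"az":0,"claw":1.5},
    {"tx":0,"ty":0,"tz":-1.0,"ax":0,"ay":0,"az":0,"claw":1.5},
    {"tx":0,"ty":0,"tz":-1.1,"ax":0,"ay":0,"az":0,"claw":1.5},
    {"tx":0,"ty":0,"tz":-1.1,"ax":0,"ay":0,"az":0,"claw":1.5},
    {"tx":0,"ty":0,"tz":-1.1,"ax":0,"ay":0,"az":0,"claw":1.5},
  ],
)

```text
time: 4.57
eef_pos: [0.5544, 0.0474, 0.222]
tcp_rot: [-0.702, 0.079, -0.08, 0.703]
contact_force: [-1.1, 1.5, 4.2]
opening: 0.24
```

```bash
python3 -c "
from h import *
O=np.array([.504,-.171,0])
rel(O+.225*YH+[0,0,.221])
s=ctrl.get_state();print((s['eef_pos']-O)@YH,s['contact_force']@YH)"
```

```text
turn [-0.08  0.04  0.06] q6 -1.442578101043185
turn [ 1.0000e-01 -1.7996e+02  1.2000e-01] q6 -1.442578101043185
shift cm [-0.    0.1   0.09] tcp [0.5544 0.0474 0.222 ] F [-1.07  1.54  4.2 ] open 0.2399885835577366 t 4.5667
[[ 0.975  0.001  0.224]
 [-0.224  0.001  0.975]
 [ 0.001 -1.     0.001]]
0.22413597918072964 1.2626652695826581
```

Emit:
play_rows(
  steps=[
    {"tx":0,"ty":0,"tz":-0.1,"ax":0,"ay":0,"az":0,"claw":1.5},
    {"tx":0,"ty":0,"tz":-0.2,"ax":0,"ay":0,"az":0,"claw":1.5},
    {"tx":0,"ty":0,"tz":-0.3,"ax":0,"ay":0,"az":0,"claw":1.5},
    {"tx":0,"ty":0,"tz":-0.3,"ax":0,"ay":0,"az":0,"claw":1.5},
    {"tx":0,"ty":0,"tz":-0.3,"ax":0,"ay":0,"az":0,"claw":1.5},
  ],
)

```text
time: 4.98
eef_pos: [0.5541, 0.0459, 0.222]
tcp_rot: [-0.701, 0.079, -0.081, 0.704]
contact_force: [0.9, 6.3, 4.9]
opening: 0.242
```

```bash
python3 -c "
from h import *
O=np.array([.504,-.171,0])
s=ctrl.get_state();print((s['eef_pos']-O)@YH,s['contact_force']@YH,s['contact_force'],s['opening'],s['eef_pos'])"
```

```text
0.2225812901414634 6.319018339901866 [0.92349283 6.27202936 4.86298317] 0.24171503557641938 [0.55409231 0.04587137 0.2220349 ]
```

Emit:
play_rows(
  steps=[
    {"tx":0,"ty":0,"tz":-0.1,"ax":0,"ay":0,"az":0,"claw":1.5},
    {"tx":0,"ty":0,"tz":-0.2,"ax":0,"ay":0,"az":0,"claw":1.5},
    {"tx":0,"ty":0,"tz":-0.2,"ax":0,"ay":0,"az":0,"claw":1.5},
    {"tx":0,"ty":0,"tz":-0.2,"ax":0,"ay":0,"az":0,"claw":1.5},
  ],
)

```text
time: 5.32
eef_pos: [0.5541, 0.0458, 0.222]
tcp_rot: [-0.699, 0.079, -0.081, 0.706]
contact_force: [2.3, 11.8, 4.0]
opening: 0.24
```

```bash
python3 -c "
from h import *
O=np.array([.504,-.171,0])
s=ctrl.get_state();print((s['eef_pos']-O)@YH,s['contact_force']@YH,s['contact_force'],s['opening'],s['eef_pos'])"
```

```text
0.22251494878797737 12.05353197858776 [ 2.33573052 11.8313435   4.00502064] 0.24037917015805751 [0.55407244 0.04580787 0.22203609]
```

Hard stop reached. Travel was about 34 mm from 3–5 mm. Now I'll release and rise.

Emit:
play_rows(
  steps=[
    {"tx":0,"ty":0,"tz":0.3,"ax":0,"ay":0,"az":0,"claw":1.5},
    {"tx":0,"ty":0,"tz":0.3,"ax":0,"ay":0,"az":0,"claw":5},
    {"tx":0,"ty":0,"tz":0.3,"ax":0,"ay":0,"az":0,"claw":5},
    {"tx":0,"ty":0,"tz":0.3,"ax":0,"ay":0,"az":0,"claw":5},
    {"tx":0,"ty":0,"tz":0.3,"ax":0,"ay":0,"az":0,"claw":5},
    {"tx":0,"ty":-2,"tz":0.3,"ax":0,"ay":0,"az":0,"claw":5},
    {"tx":0,"ty":-5,"tz":0.3,"ax":0,"ay":0,"az":0,"claw":6},
    {"tx":0,"ty":-8,"tz":0.3,"ax":0,"ay":0,"az":0,"claw":8.5},
    {"tx":0,"ty":-11,"tz":0.3,"ax":0,"ay":0,"az":0,"claw":8.5},
    {"tx":0,"ty":-13,"tz":0.3,"ax":0,"ay":0,"az":0,"claw":8.5},
    {"tx":0,"ty":-13,"tz":0.3,"ax":0,"ay":0,"az":0,"claw":8.5},
  ],
)

```text
time: 6.23
eef_pos: [0.5556, 0.0447, 0.3574]
tcp_rot: [-0.703, 0.076, -0.084, 0.703]
contact_force: [0.7, 0.3, 1.6]
opening: 0.997
```

```bash
python3 -c "
from h import *
im,d=snap('scene','s2');cv2.imwrite('pics/s2z.png',cv2.resize(im[80:280,130:380],None,fx=3,fy=3))
W=cloud('scene',d);x,y,z=[W[...,i] for i in range(3)]
O=np.array([.504,-.171,0])
m=(z>.243)&(z<.262)&(np.hypot(x-.554,y-.046)<.03);P=W[m];c=cv2.minEnclosingCircle((P[:,:2]*1000).astype(np.float32))[0];print('knob',len(P),c,(P.mean(0)-O)@YH,(np.r_[np.array(c)/1e3,0]-O)@YH)
im,d=snap('top','t2');cv2.imwrite('pics/t2z.png',cv2.resize(im[150:275,180:420],None,fx=3,fy=3))
rel([.4822,-.1765,.34])"
```

```text
knob 50 (556.6456298828125, 46.694183349609375) 0.22478971307890086 0.22395738548246333
turn [-0.01  0.02  0.07] q6 -1.4460126847057013
turn [ 1.1000e-01 -1.7997e+02  1.0000e-02] q6 -1.4460126847057013
shift cm [ -2.01   1.15 -23.18] tcp [0.5538 0.0449 0.3515] F [-0.13 -0.45 -0.71] open 0.9943836541878363 t 6.3333
[[ 0.974  0.001  0.225]
 [-0.225 -0.     0.974]
 [ 0.001 -1.     0.   ]]
```

View pics/s2z.png

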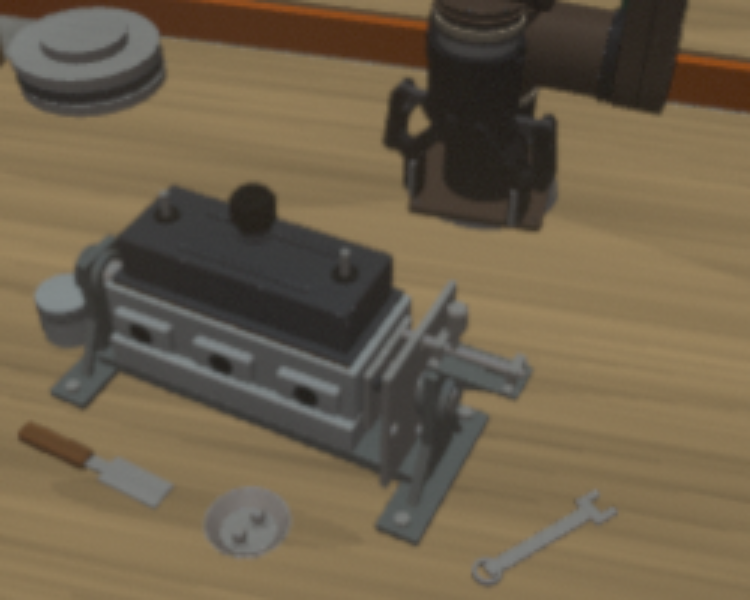

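The knob (458,318 in the zoom) now sits right by the plate, at stand y ≈ 224–225 mm, so the bolt is home. Next I'll go over the cap.

Emit:
play_rows(
  steps=[
    {"tx":-0.3,"ty":0,"tz":-3.3,"ax":0,"ay":0,"az":0,"claw":8.5},
    {"tx":-0.6,"ty":0,"tz":-6.6,"ax":0,"ay":0,"az":0,"claw":8.5},
    {"tx":-0.9,"ty":0,"tz":-9.9,"ax":0,"ay":0,"az":0,"claw":8.5},
    {"tx":-1.2,"ty":0,"tz":-13.2,"ax":0,"ay":0,"az":0,"claw":8.5},
    {"tx":-1.5,"ty":0,"tz":-16.5,"ax":0,"ay":0,"az":0,"claw":8.5},
    {"tx":-1.8,"ty":0,"tz":-19.8,"ax":0,"ay":0,"az":0,"claw":8.5},
    {"tx":-2,"ty":0,"tz":-23.2,"ax":0,"ay":0,"az":0,"claw":8.5},
    {"tx":-2,"ty":0,"tz":-23.2,"ax":0,"ay":0,"az":0,"claw":8.5},
    {"tx":-2,"ty":0,"tz":-23.2,"ax":0,"ay":0,"az":0,"claw":8.5},
    {"tx":-2,"ty":0,"tz":-23.2,"ax":0,"ay":0,"az":0,"claw":8.5},
  ],
)

```text
time: 7.17
eef_pos: [0.4817, -0.176, 0.3493]
tcp_rot: [-0.702, 0.081, -0.079, 0.703]
contact_force: [0.3, 0.5, -0.6]
opening: 0.993
```

```bash
python3 -c "
from h import *
rel([.4822,-.1765,.26])"
```

```text
turn [-0.09  0.   -0.18] q6 -1.8926739575802227
turn [-2.8e-01 -1.8e+02  1.5e-01] q6 -1.8926739575802227
shift cm [ 0.09  8.93 -0.05] tcp [ 0.4817 -0.176   0.3493] F [ 0.29  0.47 -0.63] open 0.9930792326026584 t 7.1667
[[ 0.974 -0.003  0.225]
 [-0.225  0.002  0.974]
 [-0.003 -1.     0.002]]
```

Emit:
play_rows(
  grip_force=80,
  steps=[
    {"tx":0.05,"ty":2,"tz":0,"ax":0,"ay":0,"az":0,"claw":8.5},
    {"tx":0.05,"ty":4,"tz":0,"ax":0,"ay":0,"az":0,"claw":8.5},
    {"tx":0.05,"ty":6,"tz":0,"ax":0,"ay":0,"az":0,"claw":8.5},
    {"tx":0.05,"ty":8,"tz":0,"ax":0,"ay":0,"az":0,"claw":8.5},
    {"tx":0.05,"ty":9,"tz":0,"ax":0,"ay":0,"az":0,"claw":8.5},
    {"tx":0.05,"ty":9,"tz":0,"ax":0,"ay":0,"az":0,"claw":8.5},
    {"tx":0.05,"ty":9,"tz":0,"ax":0,"ay":0,"az":0,"claw":8.5},
  ],
)

```text
time: 7.75
eef_pos: [0.4828, -0.1756, 0.261]
tcp_rot: [-0.702, 0.08, -0.079, 0.703]
contact_force: [0.5, -0.6, 0.6]
opening: 0.993
```

```bash
python3 -c "
from h import *
rel([.4822,-.1765,.259])
im,d=snap('scene','s3');cv2.imwrite('pics/s3z.png',cv2.resize(im[80:280,130:380],None,fx=3,fy=3))"
```

```text
turn [-0.03  0.13 -0.06] q6 -1.892779530980771
turn [-1.0000e-01 -1.7987e+02  5.0000e-02] q6 -1.892779530980771
shift cm [-0.04  0.2  -0.1 ] tcp [ 0.4828 -0.1756  0.261 ] F [ 0.46 -0.61  0.64] open 0.9931358438152347 t 7.75
[[ 0.975 -0.001  0.223]
 [-0.223  0.001  0.975]
 [-0.001 -1.     0.001]]
```

View pics/s3z.png

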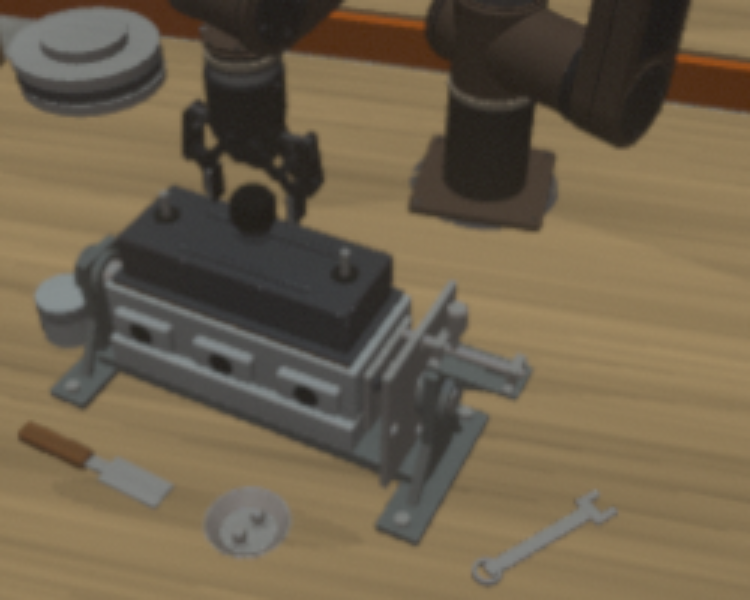

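The jaws straddle the cap (253,208 in the zoom), so I'm closing with 80 N.

Emit:
play_rows(
  grip_force=80,
  steps=[
    {"tx":0,"ty":0.1,"tz":-0.1,"ax":0,"ay":0,"az":0,"claw":7},
    {"tx":0,"ty":0.1,"tz":-0.1,"ax":0,"ay":0,"az":0,"claw":6},
    {"tx":0,"ty":0.1,"tz":-0.1,"ax":0,"ay":0,"az":0,"claw":5},
    {"tx":0,"ty":0.1,"tz":-0.1,"ax":0,"ay":0,"az":0,"claw":3.8},
    {"tx":0,"ty":0.1,"tz":-0.1,"ax":0,"ay":0,"az":0,"claw":3.8},
    {"tx":0,"ty":0.1,"tz":-0.1,"ax":0,"ay":0,"az":0,"claw":3.8},
    {"tx":0,"ty":0.1,"tz":-0.1,"ax":0,"ay":0,"az":0,"claw":3.8},
    {"tx":0,"ty":0.1,"tz":-0.1,"ax":0,"ay":0,"az":0,"claw":3.8},
    {"tx":0,"ty":0.1,"tz":-0.1,"ax":0,"ay":0,"az":0,"claw":3.8},
  ],
)

```text
time: 8.55
eef_pos: [0.4827, -0.1788, 0.2621]
tcp_rot: [0.704, -0.079, 0.08, -0.701]
contact_force: [-2.8, -2.7, 5.7]
opening: 0.51
```

```bash
python3 -c "
from h import *
rel([.4822,-.1765,.259])"
```

```text
turn [0.18 0.04 0.13] q6 -1.8948367062033715
turn [   0.2  -179.96   -0.28] q6 -1.8948367062033715
shift cm [-0.1   0.31  0.21] tcp [ 0.4827 -0.1788  0.2621] F [-2.78 -2.68  5.7 ] open 0.5103599336376045 t 8.55
[[ 0.975  0.001  0.224]
 [-0.224 -0.004  0.975]
 [ 0.002 -1.    -0.003]]
```

Gripped at an opening of about 43 mm. Now I'll pull slowly.

Emit:
play_rows(
  steps=[
    {"tx":0,"ty":-0.1,"tz":0,"ax":0,"ay":0,"az":0,"claw":3.8},
    {"tx":0,"ty":-0.2,"tz":0,"ax":0,"ay":0,"az":0,"claw":3.8},
    {"tx":0,"ty":-0.3,"tz":0,"ax":0,"ay":0,"az":0,"claw":3.8},
    {"tx":0,"ty":-0.4,"tz":0,"ax":0,"ay":0,"az":0,"claw":3.8},
    {"tx":0,"ty":-0.5,"tz":0,"ax":0,"ay":0,"az":0,"claw":3.8},
    {"tx":0,"ty":-0.6,"tz":0,"ax":0,"ay":0,"az":0,"claw":3.8},
    {"tx":0,"ty":-0.6,"tz":0,"ax":0,"ay":0,"az":0,"claw":3.8},
  ],
)

```text
time: 9.13
eef_pos: [0.4818, -0.1785, 0.2624]
tcp_rot: [0.703, -0.081, 0.079, -0.702]
contact_force: [2.3, -6.2, -10.3]
opening: 0.513
```

```bash
python3 -c "
from h import *
rel([.4822,-.1765,.259])"
```

```text
turn [ 0.12  0.03 -0.12] q6 -1.8948241824741363
turn [  -0.18 -179.97   -0.19] q6 -1.8948241824741363
shift cm [-0.    0.34  0.2 ] tcp [ 0.4818 -0.1785  0.2624] F [  2.27  -6.25 -10.3 ] open 0.5125495318320378 t 9.1333
[[ 0.974 -0.002  0.224]
 [-0.224 -0.002  0.974]
 [-0.002 -1.    -0.002]]
```

Emit:
play_rows(
  steps=[
    {"tx":0,"ty":-0.1,"tz":-0.1,"ax":0,"ay":0,"az":0,"claw":3.8},
    {"tx":0,"ty":-0.2,"tz":-0.2,"ax":0,"ay":0,"az":0,"claw":3.8},
    {"tx":0,"ty":-0.3,"tz":-0.2,"ax":0,"ay":0,"az":0,"claw":3.8},
    {"tx":0,"ty":-0.3,"tz":-0.2,"ax":0,"ay":0,"az":0,"claw":3.8},
    {"tx":0,"ty":-0.3,"tz":-0.2,"ax":0,"ay":0,"az":0,"claw":3.8},
  ],
)

```text
time: 9.55
eef_pos: [0.481, -0.1783, 0.2627]
tcp_rot: [-0.702, 0.081, -0.078, 0.704]
contact_force: [6.1, -1.6, -15.8]
opening: 0.508
```

```bash
python3 -c "
from h import *
rel([.4822,-.1765,.259])"
```

```text
turn [-0.14  0.06 -0.28] q6 -1.8984899006758937
turn [  -0.44 -179.94    0.22] q6 -1.8984899006758937
shift cm [0.07 0.37 0.21] tcp [ 0.481  -0.1783  0.2627] F [  6.12  -1.58 -15.79] open 0.5076791218804437 t 9.55
[[ 0.975 -0.004  0.224]
 [-0.224  0.003  0.975]
 [-0.005 -1.     0.002]]
```

Emit:
play_rows(
  steps=[
    {"tx":0.1,"ty":-0.1,"tz":0,"ax":0,"ay":0,"az":0,"claw":3.8},
    {"tx":0.2,"ty":-0.2,"tz":0,"ax":0,"ay":0,"az":0,"claw":3.8},
    {"tx":0.2,"ty":-0.3,"tz":0,"ax":0,"ay":0,"az":0,"claw":3.8},
    {"tx":0.2,"ty":-0.3,"tz":0,"ax":0,"ay":0,"az":0,"claw":3.8},
    {"tx":0.2,"ty":-0.3,"tz":0,"ax":0,"ay":0,"az":0,"claw":3.8},
  ],
)

```text
time: 9.97
eef_pos: [0.4817, -0.1785, 0.2662]
tcp_rot: [-0.701, 0.083, -0.076, 0.704]
contact_force: [1.0, -0.6, -18.4]
opening: 0.509
```

```bash
python3 -c "
from h import *
rel([.4822,-.1765,.259])"
```

```text
turn [-0.17  0.06 -0.55] q6 -1.8972246500978474
turn [  -0.87 -179.94    0.26] q6 -1.8972246500978474
shift cm [0.01 0.72 0.2 ] tcp [ 0.4817 -0.1785  0.2662] F [  1.02  -0.63 -18.4 ] open 0.5092701265421891 t 9.9667
[[ 0.975 -0.009  0.224]
 [-0.224  0.005  0.975]
 [-0.01  -1.     0.003]]
```

Emit:
play_rows(
  steps=[
    {"tx":0,"ty":-0.1,"tz":0,"ax":0,"ay":0,"az":0,"claw":3.8},
    {"tx":0,"ty":-0.2,"tz":0,"ax":0,"ay":0,"az":0,"claw":3.8},
    {"tx":0,"ty":-0.3,"tz":0,"ax":0,"ay":0,"az":0,"claw":3.8},
    {"tx":0,"ty":-0.4,"tz":0,"ax":0,"ay":0,"az":0,"claw":3.8},
    {"tx":0,"ty":-0.5,"tz":0,"ax":0,"ay":0,"az":0,"claw":3.8},
    {"tx":0,"ty":-0.6,"tz":0,"ax":0,"ay":0,"az":0,"claw":3.8},
    {"tx":0,"ty":-0.6,"tz":0,"ax":0,"ay":0,"az":0,"claw":3.8},
    {"tx":0,"ty":-0.6,"tz":0,"ax":0,"ay":0,"az":0,"claw":3.8},
  ],
)

```text
time: 10.63
eef_pos: [0.4841, -0.1791, 0.2793]
tcp_rot: [-0.702, 0.079, -0.08, 0.703]
contact_force: [-0.0, 6.5, -10.9]
opening: 0.505
```

```bash
python3 -c "
from h import *
rel([.4822,-.1765,.277])"
```

```text
turn [-0.1   0.05  0.03] q6 -1.897278677347934
turn [ 4.0000e-02 -1.7995e+02  1.5000e-01] q6 -1.897278677347934
shift cm [-0.24  0.23  0.22] tcp [ 0.4841 -0.1791  0.2793] F [ -0.04   6.52 -10.91] open 0.5046237083307634 t 10.6333
[[ 0.975  0.001  0.224]
 [-0.224  0.002  0.975]
 [ 0.    -1.     0.002]]
```

Emit:
play_rows(
  steps=[
    {"tx":0,"ty":0.1,"tz":0.1,"ax":0,"ay":0,"az":0,"claw":3.8},
    {"tx":0,"ty":0.15,"tz":0.15,"ax":0,"ay":0,"az":0,"claw":3.8},
    {"tx":0,"ty":0.15,"tz":0.15,"ax":0,"ay":0,"az":0,"claw":3.8},
    {"tx":0,"ty":0.15,"tz":0.15,"ax":0,"ay":0,"az":0,"claw":3.8},
    {"tx":0,"ty":0.15,"tz":0.15,"ax":0,"ay":0,"az":0,"claw":3.8},
    {"tx":0,"ty":0.15,"tz":0.15,"ax":0,"ay":0,"az":0,"claw":3.8},
  ],
)

```text
time: 11.13
eef_pos: [0.4842, -0.1791, 0.277]
tcp_rot: [0.703, -0.08, 0.08, -0.702]
contact_force: [-1.8, -2.1, -10.5]
opening: 0.508
```

```bash
python3 -c "
from h import *
rel([.4822,-.1765,.277])
O=np.array([.504,-.171,0])
for n,f in(('scene','s4'),('top','t4')):
  im,d=snap(n,f);W=cloud(n,d);q=(W-O)@np.c_[XH,YH,[0,0,1]]
  m=(abs(q[...,0])<.05)&(abs(q[...,1])<.135)&(abs(q[...,1])>.07)&(abs(q[...,2]-.255)<.025)
  P=q[m]
  for _ in range(5):
    A=np.c_[P[:,:2],np.ones(len(P))];c=np.linalg.lstsq(A,P[:,2],rcond=None)[0];P=P[abs(P[:,2]-A@c)<.006] if _<4 else P
  print(n,len(P),'cover top plane',c.round(4))
  m=(q[...,2]>.243)&(q[...,2]<.262)&(abs(q[...,0])<.02)&(q[...,1]>.2)&(q[...,1]<.28);print('knob',m.sum(),q[m].mean(0).round(4))
im=cv2.imread('pics/s4.png');cv2.imwrite('pics/s4z.png',cv2.resize(im[80:280,130:380],None,fx=3,fy=3))
rel([.4822,-.1765,.277])"
```

```text
turn [0.07 0.03 0.01] q6 -1.8945884990118524
turn [ 1.0000e-02 -1.7997e+02 -1.1000e-01] q6 -1.8945884990118524
shift cm [-0.25 -0.    0.21] tcp [ 0.4842 -0.1791  0.277 ] F [ -1.84  -2.14 -10.51] open 0.5077984929543049 t 11.1333
[[ 0.974 -0.     0.224]
 [-0.224 -0.001  0.974]
 [ 0.    -1.    -0.001]]
scene 808 cover top plane [-0.0118  0.0071  0.2629]
knob 49 [0.004  0.2248 0.253 ]
top 1082 cover top plane [-0.0012  0.002   0.2609]
knob 47 [-0.0003  0.2246  0.2522]
turn [0.08 0.03 0.01] q6 -1.894551739020228
turn [ 1.0000e-02 -1.7997e+02 -1.2000e-01] q6 -1.894551739020228
shift cm [-0.25 -0.01  0.21] tcp [ 0.4842 -0.1791  0.2769] F [ -1.34  -1.62 -10.19] open 0.509232527351235 t 11.2333
[[ 0.974 -0.     0.224]
 [-0.224 -0.001  0.974]
 [ 0.    -1.    -0.001]]
```

View pics/s4z.png

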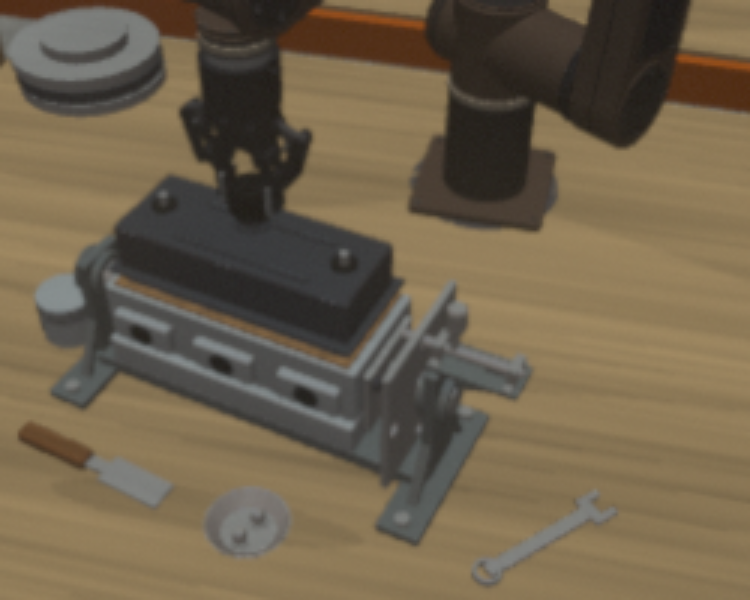

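The cover is raised with the orange gasket showing beneath it (240,320 in the zoom). The studs still poke through, the bolt knob is home and the bystanders are untouched. I'll hold briefly to check it's steady.

Emit:
play_rows(
  steps=[
    {"tx":0,"ty":0,"tz":0,"ax":0,"ay":0,"az":0,"claw":3.8},
    {"tx":0,"ty":0,"tz":0,"ax":0,"ay":0,"az":0,"claw":3.8},
    {"tx":0,"ty":0,"tz":0,"ax":0,"ay":0,"az":0,"claw":3.8},
    {"tx":0,"ty":0,"tz":0,"ax":0,"ay":0,"az":0,"claw":3.8},
    {"tx":0,"ty":0,"tz":0,"ax":0,"ay":0,"az":0,"claw":3.8},
    {"tx":0,"ty":0,"tz":0,"ax":0,"ay":0,"az":0,"claw":3.8},
    {"tx":0,"ty":0,"tz":0,"ax":0,"ay":0,"az":0,"claw":3.8},
    {"tx":0,"ty":0,"tz":0,"ax":0,"ay":0,"az":0,"claw":3.8},
  ],
)

```text
time: 11.9
eef_pos: [0.4842, -0.1791, 0.2769]
tcp_rot: [0.703, -0.08, 0.08, -0.702]
contact_force: [-2.6, -5.1, -10.6]
opening: 0.509
```

```bash
python3 -c "
from h import *
s=ctrl.get_state();print(s['eef_pos'],s['contact_force'],s['opening'],abs(s['dq']).max())
if abs(s['eef_pos'][2]-.277)<.002 and s['contact_force'][2]<-5: print(ctrl.sign_off())"
```

```text
[ 0.48416389 -0.17905274  0.27690109] [ -2.62584676  -5.08040021 -10.60121331] 0.5093988527050747 0.0018110505777505156
the job is handed in; nothing more can be done
None
```

The job is handed in at about 12 s, with the robot still holding the cover up on its studs; `sign_off` reports no verdict.

**What I did:** I gripped the lock bolt's knob and slid it home until it met a hard stop, pushing with about 12 N to confirm. Only then did I grip the filler cap with 80 N and pull straight up slowly until the gasket let go, at about 18 N. I then lowered it slightly to sit about 15 mm up.

**Last checks:**
- **Bolt:** both cameras put the knob at about 225 mm in the stand's frame, which is the home position.
- **Cover height:** it is about 14.5 mm up by the tool height. The top camera also gives about 14.5 mm; the scene camera gives about 14 mm against its own reading before the lift (about 17 mm against the 246 mm nominal).
- **Steadiness:** the tool height did not change over the last 0.7 s of holding, and the vertical force stayed near 10.5 N.
- **Head:** the top camera shows it upright (about 0.001 rad). The scene camera shows about 0.012 rad of tilt. Both are within the 0.06 rad limit.
- **Bystanders:** the scraper, spanner and nut dish look unmoved in the scene picture. I did not measure them, and I made no specific check of the piston; nothing was touched outside the knob and cap grips.

**Disagreement:** the sideways force on the grip drifted to about 5 N while holding, though nothing moved.

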